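# Power up the soundbar in order

### The job

Switch the soundbar on with closed fingertips, in this order: push the toggle on the grey power strip all the way over to its other side, then press the raised end of the rocker that serves the outlet with the adapter plugged in until that end is fully down (each rocker serves the outlet right next to it on the side away from the toggle), and last press the round power key on the soundbar remote fully down and let it spring back. Do not press the other rocker or the remote's long volume key, and do not pick anything up: leave the remote lying where it is and the cup, vase and coaster undisturbed.

Things in the scene. Friction and masses are not known exactly. Their poses are not given: they have to be found in the camera images.
- strip: Grey power strip, 290 x 62 x 38 mm high, fixed to the surface. Origin: centre of its underside; x along its length, y across it, z up. From its -x end, all on its centre line: toggle at x = -110 mm, near rocker at x = -50, near outlet at x = +2, far rocker at x = +54, far outlet at x = +106.
- toggle (a joint): Steel bat toggle: 0 (to 0.1 at the start) = off, leaning towards the strip's -y side; 1.0 rad = on, leaning to its +y side. Pivot 40 mm above the surface; lever 45 mm long, 8 mm thick. It is pushed across along the strip's +y (about 1.5 N at the tip) and stays where it is left.
- toggle_tip (a point): Centre of the 14 mm ball at the tip of the toggle, 45 mm from its pivot; off, it lies about 22 mm to the strip's -y side of the centre line, 79 mm above the surface.
- rocker_near (a joint): Rocker nearer the toggle, serving the near outlet; dark V-shaped rocker 22 mm (along the strip) x 36 mm (across). 0 (to 0.04 at the start) = off, the end on the strip's +y side raised; 0.35 rad = on, that end fully down. Pressing the raised end takes about 2.5 N; it stays as left.
- rocker_near_end (a point): Outer top edge, at mid-width, of the raised (+y) end of the near rocker; off it is 16 mm from the pivot line and 52 mm above the surface, fully down it is 18 mm from the pivot line and 46 mm above the surface.
- rocker_far (a joint): Rocker farther from the toggle, serving the far outlet; same as the near rocker in shape, values and force.
- rocker_far_end (a point): Outer top edge, at mid-width, of the raised (+y) end of the far rocker; same offsets and heights as for the near rocker.
- outlet_near (a point): Centre of the near outlet's face, on the strip's top, 38 mm above the surface.
- outlet_far (a point): Centre of the far outlet's face, on the strip's top, 38 mm above the surface.
- plug: White adapter plug, a block 36 x 44 x 34 mm high plugged into one of the two outlets (fixed); its top is 72 mm above the surface. Origin: centre of its underside, on the outlet's centre. The other outlet carries a flat round cover 3 mm thick.
- remote: Charcoal soundbar remote lying loose, keys up, 180 x 50 x 20 mm high. Origin: centre of its underside; x along its length, z up. Round power key 55 mm to +x, long volume key 30 mm to -x, both on its centre line.
- power_key (a joint): Round power key, 24 mm across, top 26 mm above the surface when up: 0 = up, 4 mm (0.004) = fully down. Spring: 0.6 N at first, 3 N fully down.
- power_key_top (a point): Centre of the top of the round power key; it goes down with the key.
- volume_key (a joint): Long volume key, 44 mm along the remote x 15 mm: 0 = up, 0.004 = fully down. Not to be pressed.
- volume_key_top (a point): Centre of the top of the long volume key, 26 mm above the surface.
- dice_cup: Red dice cup, open on top, 80 mm across the rim, 95 mm high, 120 g, standing loose. Origin: centre of its underside.
- vase: Small glass vase, up to 64 mm across, 110 mm high, standing loose. Origin: centre of its underside.
- coaster: Black round silicone coaster, 96 mm across, 6 mm thick, loose. Origin: centre of its underside.
Things that resemble listed ones, but are neither listed nor needed, are in the scene too. There is more than one size of the remote; the one meant has the size given above.

How it is judged:
By the outcome, as a careful person would: the job done as asked, in the order asked, and still so for the second after the job is handed in, with the robot touching nothing.
It also fails if it takes over 54 s, if anything falls off the work surface, if the arm or the gripper's body presses on something with over 40 N, if the wrist force passes 120 N, or if a joint passes its speed limit or range.

### The arm

A 6-joint arm with a two-finger parallel gripper is mounted at the origin on the work surface. World frame = base frame: x ahead of the robot, y to its left, z up, the work surface at z = 0. Lengths are in mm, angles in rad, forces in N, time in s.
With the tool pointing down it reaches from about 275 to 1000 mm from the base axis. Payload 8.4 kg.
Tool frame: the origin (TCP) lies on the mounting face of the last link; the fingertips stand 173 mm ahead of it and the grasp point (between the pads) lies 155 mm ahead of it; z points along the fingers, y is the direction in which the jaws open and shut (so a half turn about z gives the same grasp; the last joint's range is limited). The gripper opens to 85 mm and grips with 20 to 120 N. Pads are 22 mm wide; open, the fingers measure 114 mm over their backs; the gripper's body (76 mm by 85 mm) begins 54 mm behind the grasp point. The pads swing forward as they close: fully open they stand 13 mm farther back than shut.
Start: joints at [1.26, 0.353, 1.633, -0, 1.155, -0.002], TCP at [189.946, 595.441, 404.681] pointing down, gripper open.
Joint ranges: [-2.63, 2.63], [-0.92, 2.1], [0.06, 2.66], [-1.3, 4.44], [0, 2.69], [-3.02, 3.02]. Speed limits (rad/s): [2.22, 2.22, 2.79, 3.14, 3.14, 3.14].

### API

Orientations are given as [roll, pitch, yaw] about the fixed x, y, z axes, in that order (R = Rz(yaw) Ry(pitch) Rx(roll)).
In Python, from rig import r, grab_frame, spotter gives the robot as it stands.
- The arm moves only by the tool apply_moves, never from a script. Its argument "motion" is text: rows parted by semicolons, each of 5 numbers parted by spaces: the opening, from -1 (shut) to 1 (fully open), then the shift along the tool's x, y, z as a fraction of full scale, then the turn about the tool's z as a fraction of full scale. In form: hand x y z twist; .... A call has 1 to 20 rows; each row is the pose to reach, as a shift and turn from the pose commanded when the call began, along the tool's axes at that moment, turning the shorter way round; what a row does not reach only later rows make up. Full scale, the value 1, is 1 m for a shift and pi rad for a turn. A row lasts 1/12 s, in which the tool goes at most 41.7 mm and 7.16 degrees, less where a joint would pass 70% of its speed; a pose out of reach is approached as far as the arm can. A call with a number of a shift or a turn outside -1 to 1 is refused whole. A call with a gripper value outside its range is refused whole. The fingers move at their own pace and stop on an object; "squeeze" is the grip in N (left out, the last holds). Time passes only in rows, so rows that repeat a pose let the fingers close. It gives the time, the measured TCP pose, the force and the opening at its end, in the units of the state.
- r.sense(): the state, without advancing time (a new reading comes with each control period).
- grab_frame(name): name is "side" or "top"; returns a dict with "img" (400x640x3 uint8, red, green, blue), "fx", "fy", "cx", "cy" (pixels), "R" (3x3) and "t" (3): a world point X has camera coordinates R X + t. Camera axes: x right, y down, z forward; pixel columns grow to the right and rows downward; lengths in mm; the calibration is good to about 2 mm. A picture is of the moment at which its call begins. There is no depth.
- r.sign_off(): hands the job in, once; it reports no verdict.
Trained networks look in the newest picture that a camera, given by its name, has taken for a name from the list of things; names that differ only in an ending like _2 or _b are one class to them, and where a whole thing is asked for, a point or a joint stands for the part that bears it (a point fixed in the world has none). Each returns a list of dicts, best first, with "conf" (0 to 1); they miss things now and then, are a little off and sometimes report something else, mostly with a low value. They report only what shows in the picture. A call takes as long as a camera call. They do not tell look-alikes from the thing itself.
- spotter.boxes_of(query, camera): "point" ([x, y, z] in mm, in world coordinates, good to about 4 mm: the middle of the surface that is visible of it).
- spotter.place_of(query, camera): "point" ([x, y, z] in mm, in world coordinates, good to about 4 mm: a listed point, or the origin of a listed thing).
The state is a dict: "clock": time; "qpos": joint angles; "qvel": joint speeds; "joint_efforts": joint torques, N m; "eef_pos": TCP position; "tcp_rot": TCP orientation; "contact_force": force on the tool from outside, world axes, zero at the start; "wrist_torque": the same for the moment, N m; "opening": opening from 0.0 (shut) to 1.0 (fully open).
Only numpy, scipy, OpenCV 4.12 (cv2) and the standard library are available. Lean on these libraries where they do the work, as an engineer would, in place of code of your own. Each camera call takes 0.05 s, during which the arm holds its last target.

## Working session

There is one attempt and no reset: what is moved stays moved. The work goes in short steps, Python scripts to look and compute and a tool call to move; the robot and the scene stay as the last step left them, time stands still between calls to the robot, and variables do not carry over. Pictures are saved under pics/ and viewed, and the job is handed in when it is done.

Besides the shell and the picture viewer there is one more tool, called after "Emit:" in YAML: its name, and indented under it one key for each argument. apply_moves: Moves the arm, as the interface text tells. Its arguments: {"type":"object","properties":{"motion":{"type":"string"},"squeeze":{"type":"number"}},"required":["motion"]}

```bash
mkdir -p pics; ls
python3 - <<'E'
from rig import r, grab_frame, spotter
import cv2
for n in("top","side"):
    f=grab_frame(n); cv2.imwrite(f"pics/{n}0.png",f["img"][:,:,::-1]); print(n,f["fx"],f["cx"],f["cy"],f["R"],f["t"])
    for q in("strip","toggle_tip","rocker_near_end","rocker_far_end","plug","remote","power_key_top","volume_key_top","outlet_near","outlet_far","dice_cup","vase","coaster"):
        print(q,[(d["conf"],[round(v) for v in d["point"]]) for d in spotter.place_of(q,n)])
print(r.sense())
E
```

```text
pics
top 481.14023831279735 322.56091197293995 203.90514000099137 [[-0.02986512 -0.99952675 -0.00737225]
 [-0.98818698  0.03063383 -0.15016012]
 [ 0.1503149   0.00280061 -0.9886342 ]] [ -33.61969642  532.35853386 1011.17567449]
strip [(0.56, [567, 200, 5])]
toggle_tip [(0.41, [464, 162, 78])]
rocker_near_end [(0.46, [516, 209, 54])]
rocker_far_end [(0.58, [617, 231, 48])]
plug [(0.72, [674, 220, 37])]
remote [(0.91, [748, -322, -3]), (0.9, [576, -218, 0]), (0.67, [330, -320, -2])]
power_key_top [(0.7, [276, -268, 33]), (0.64, [431, -1, -2]), (0.56, [780, -294, 20]), (0.5, [628, -232, 24])]
volume_key_top [(0.68, [539, -212, 25]), (0.68, [676, 220, 36]), (0.56, [736, -335, 22]), (0.51, [358, -342, 33])]
outlet_near [(0.87, [568, 200, 40])]
outlet_far [(0.9, [676, 224, 37]), (0.23, [542, -212, 26])]
dice_cup [(0.81, [428, -1, -2])]
vase [(0.65, [683, 6, -1])]
coaster [(0.84, [551, 12, 1])]
side 449.0418076599847 322.6195195702721 202.4600544956658 [[ 0.93189792 -0.36235917 -0.01618953]
 [-0.23515956 -0.56958471 -0.78757428]
 [ 0.27616346  0.73774595 -0.61600703]] [-508.65411648  176.28
[... 709 characters left out ...]
oaster [(0.97, [550, 11, 5])]
{'clock': 1.4, 'qpos': array([ 1.25962032e+00,  3.53006607e-01,  1.63341559e+00, -3.03701937e-05,
        1.15519274e+00, -2.39594030e-03]), 'qvel': array([ 0.00207881, -0.00081783,  0.00039944, -0.00071601,  0.00041108,
       -0.00011258]), 'joint_efforts': array([ 2.32637409e-03, -6.05178595e+01, -3.42436409e+01, -1.18955563e-05,
        1.24331837e-03, -1.29434486e-05]), 'eef_pos': array([189.9371299 , 595.43896342, 404.67015465]), 'tcp_rot': array([-3.14157030e+00,  2.77311190e-05,  2.83282485e+00]), 'contact_force': array([-0.55769536, -0.33456942,  0.57541374]), 'wrist_torque': array([-0.02781808,  0.01441137,  0.00201497]), 'opening': 0.9960563126968236}
```

View pics/top0.png

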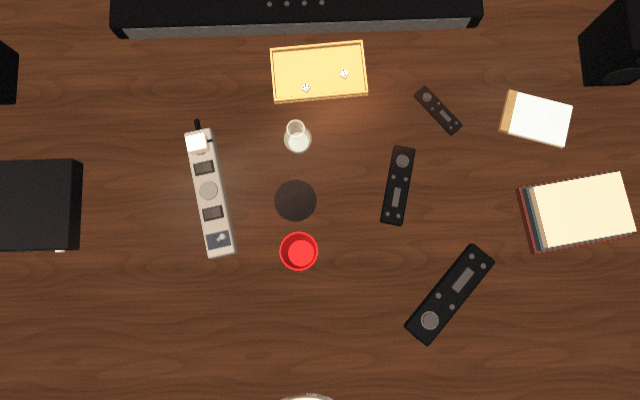

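View pics/side0.png

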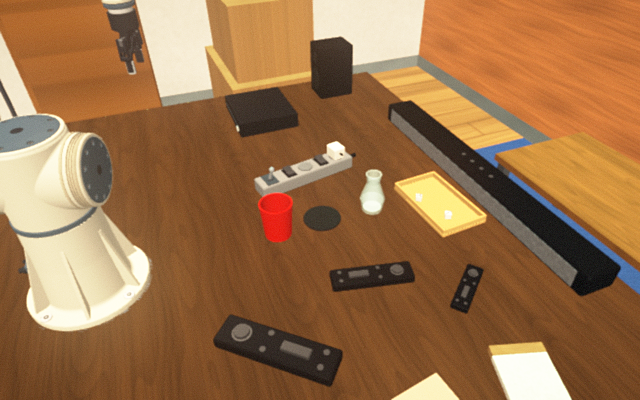

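```bash
cat > h.py <<'E'
import numpy as np, cv2
def proj(f,X):
    c=f["R"]@np.asarray(X,float)+f["t"]; return np.array([f["fx"]*c[0]/c[2]+f["cx"], f["fy"]*c[1]/c[2]+f["cy"]])
def back(f,u,v,z):
    d=f["R"].T@np.array([(u-f["cx"])/f["fx"],(v-f["cy"])/f["fy"],1]); o=-f["R"].T@f["t"]
    return o+d*(z-o[2])/d[2]
E
python3 - <<'E'
from rig import grab_frame
import cv2, pickle
F={}
for n in("top","side"):
    f=grab_frame(n);F[n]=f
pickle.dump(F,open("F.pkl","wb"))
def crop(n,x0,y0,w,h,s,o): cv2.imwrite(o,cv2.resize(F[n]["img"][y0:y0+h,x0:x0+w,::-1],None,fx=s,fy=s,interpolation=cv2.INTER_CUBIC))
crop("top",175,115,75,145,4,"pics/c1.png")
crop("side",245,130,120,70,6,"pics/c2.png")
crop("top",370,140,60,90,6,"pics/c3.png")
crop("side",320,250,110,50,6,"pics/c4.png")
E
```

```text
(no output)
```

View pics/c1.png

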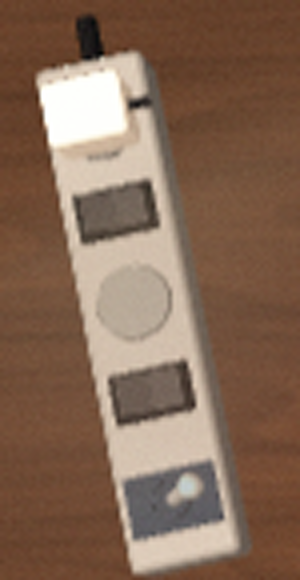

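View pics/c2.png

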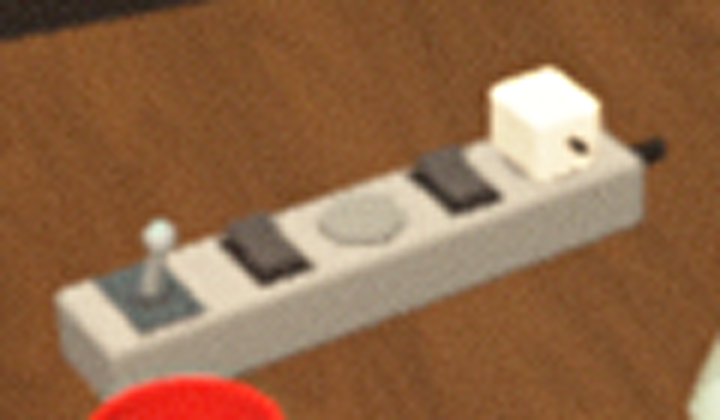

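View pics/c3.png

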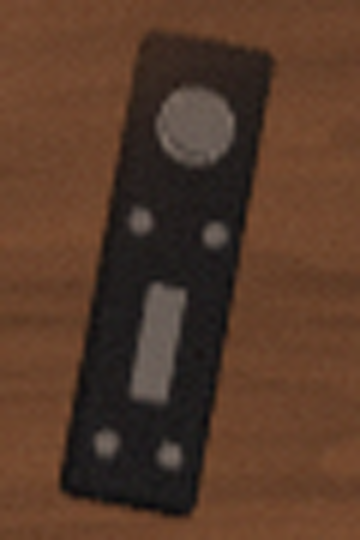

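View pics/c4.png

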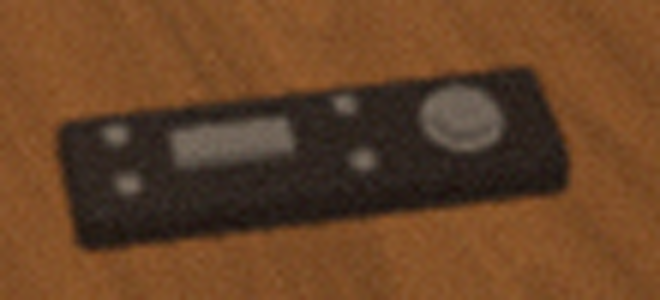

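Run:
```python
import pickle; from h import *
F=pickle.load(open("F.pkl","rb"))
P=[("far",204,167.8,321,159.7,45),("cover",208.5,190.3,305.3,166.3,41),("near",212.8,213,289.2,171.2,45),("plate",218.5,239.8,None,0,39),("ball",221.8,236.5,271.5,169.5,79),("pow",402.8,160.5,396.8,269.2,26),("vol",396.5,197.2,359,273.7,26),("cup rim",299,250.5,None,0,95)]
for n,a,b,c,d,z in P:
    print(n,back(F["top"],a,b,z).round(1), back(F["side"],c,d,z).round(1) if c else "")
```

```text
far [618.9 208.9  45. ] [621.4 205.1  45. ]
cover [568.9 199.7  41. ] [570.4 196.   41. ]
near [517.8 189.1  45. ] [519.3 184.3  45. ]
plate [459.6 177.9  39. ] 
ball [463.  162.1  79. ] [465.  161.1  79. ]
pow [ 626.1 -232.5   26. ] [ 625.6 -237.5   26. ]
vol [ 543.2 -214.    26. ] [ 544.7 -218.8   26. ]
cup rim [428.1   1.   95. ]
```

```bash
cat >> h.py <<'E'
from scipy.spatial.transform import Rotation as Ro
def rel(s,tip,yaw=None):
    "shift (m) in tool axes from measured state to put the closed fingertip at tip (mm), tool down"
    R=Ro.from_euler("xyz",s["tcp_rot"]).as_matrix()
    d=R.T@(np.asarray(tip,float)+[0,0,173]-s["eef_pos"])/1000
    tw=None if yaw is None else -((yaw-s["tcp_rot"][2]+np.pi)%(2*np.pi)-np.pi)/np.pi
    return d.round(4),tw
yaw=0.195; U=np.array([np.cos(yaw),np.sin(yaw),0]);V=np.array([-np.sin(yaw),np.cos(yaw),0])
C=np.array([567.4,198.6,0])
def st(x,y,z): return C+U*x+V*y+[0,0,z]
E
python3 - <<'E'
from rig import r; from h import *
s=r.sense(); print(s["clock"])
print(rel(s,st(-110,-50,150),1.766), st(-110,-50,150))
E
```

```text
1.5
(array([-0.408 , -0.3603,  0.0817]), np.float64(0.3395653733398608)) [469.1730831  128.23329768 150.        ]
```

Emit:
apply_moves:
  motion: "-1 -0.408 -0.360 0.082 0.34;-1 -0.408 -0.360 0.082 0.34;-1 -0.408 -0.360 0.082 0.34;-1 -0.408 -0.360 0.082 0.34;-1 -0.408 -0.360 0.082 0.34;-1 -0.408 -0.360 0.082 0.34;-1 -0.408 -0.360 0.082 0.34;-1 -0.408 -0.360 0.082 0.34;-1 -0.408 -0.360 0.082 0.34;-1 -0.408 -0.360 0.082 0.34;-1 -0.408 -0.360 0.082 0.34;-1 -0.408 -0.360 0.082 0.34;-1 -0.408 -0.360 0.082 0.34;-1 -0.408 -0.360 0.082 0.34;-1 -0.408 -0.360 0.082 0.34;-1 -0.408 -0.360 0.082 0.34;-1 -0.408 -0.360 0.082 0.34;-1 -0.408 -0.360 0.082 0.34"
  squeeze: 20

```text
clock: 3.0
eef_pos: [468.7, 129.6, 322.9]
tcp_rot: [3.141, -0.0, 1.766]
contact_force: [0.1, 0.2, 0.6]
opening: -0.006
```

Run:
```python
from rig import r,grab_frame; from h import *
s=r.sense(); print(s["clock"],s["eef_pos"],s["tcp_rot"],s["opening"],s["contact_force"])
print(rel(s,st(-110,-50,73),1.766))
ims=[]
for n in("top","side"):
    f=grab_frame(n); p=proj(f,st(-110,-50,150)); print(n,p); x,y=int(p[0])-60,max(0,int(p[1])-60); ims.append(cv2.resize(f["img"][y:y+120,x:x+120,::-1],(390,390),interpolation=2)); print(x,y)
cv2.imwrite("pics/d1.png",np.hstack(ims))
```

```text
3.0 [468.70215141 129.63392463 322.89753081] [ 3.14148117e+00 -2.49778205e-04  1.76625816e+00] -0.005628083643064158 [0.13968008 0.24691176 0.63911665]
(array([-0.0015,  0.0002,  0.0769]), np.float64(8.217497255973804e-05))
top [231.40447184 229.73668644]
171 169
side [274.33195436 152.20694888]
214 92
```

View pics/d1.png

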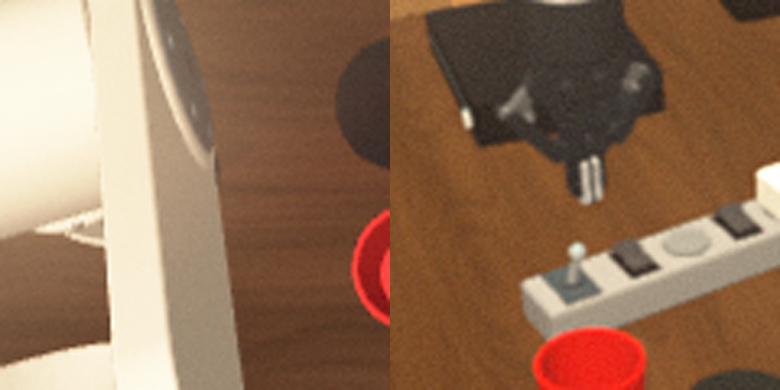

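Emit:
apply_moves:
  motion: "-1 0 0 0.04 0;-1 0 0 0.077 0;-1 0 0 0.077 0;-1 0.008 0 0.077 0;-1 0.016 0 0.077 0;-1 0.024 0 0.077 0;-1 0.032 0 0.077 0;-1 0.038 0 0.077 0;-1 0.042 0 0.077 0;-1 0.045 0 0.077 0;-1 0.045 0 0.077 0;-1 0.045 0 0.077 0"

```text
clock: 4.1
eef_pos: [460.5, 172.8, 245.7]
tcp_rot: [-3.141, -0.0, 1.765]
contact_force: [0.4, 0.3, -0.6]
opening: 0.0
```

Run:
```python
from rig import r,grab_frame; from h import *
s=r.sense(); print(s["clock"],s["eef_pos"],s["contact_force"],s["contact_force"]@V)
print(rel(s,st(-110,3,73),1.766))
f=grab_frame("side"); cv2.imwrite("pics/d2.png",cv2.resize(f["img"][120:210,240:360,::-1],None,fx=6,fy=6,interpolation=2))
```

```text
4.1 [460.45610183 172.76515107 245.73317939] [ 0.39662804  0.25111346 -0.62383711] 0.1695010324904285
(array([ 0.0076, -0.0001, -0.0003]), np.float64(-0.00034185135957277873))
```

View pics/d2.png

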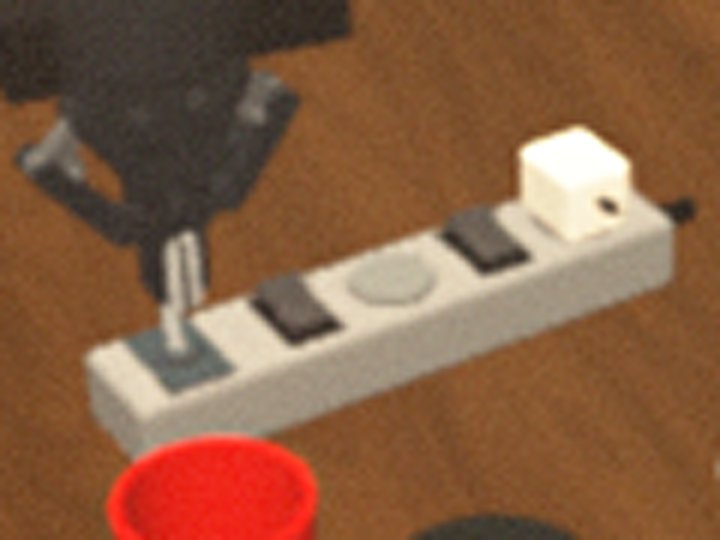

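Emit:
apply_moves:
  motion: "-1 0.003 0 0 0;-1 0.005 0 0 0;-1 0.007 0 0 0;-1 0.007 0 0 0;-1 0.007 0 0 0"

```text
clock: 4.57
eef_pos: [459.2, 179.6, 245.6]
tcp_rot: [-3.141, -0.0, 1.765]
contact_force: [-0.5, -1.2, 0.0]
opening: 0.001
```

Emit:
apply_moves:
  motion: "-1 0.001 0 0 0;-1 0.002 0 0 0;-1 0.002 0 0 0"

```text
clock: 4.82
eef_pos: [458.8, 181.5, 245.7]
tcp_rot: [-3.141, 0.0, 1.765]
contact_force: [-0.2, -2.0, -0.6]
opening: 0.005
```

Emit:
apply_moves:
  motion: "-1 0.001 0 0 0;-1 0.002 0 0 0;-1 0.002 0 0 0"

```text
clock: 5.07
eef_pos: [458.4, 183.5, 245.7]
tcp_rot: [-3.141, -0.0, 1.765]
contact_force: [-0.3, -1.1, -0.5]
opening: -0.003
```

Emit:
apply_moves:
  motion: "-1 0.001 0 0 0;-1 0.002 0 0 0;-1 0.002 0 0 0"

```text
clock: 5.32
eef_pos: [458.2, 184.6, 245.6]
tcp_rot: [-3.141, 0.002, 1.766]
contact_force: [3.2, -11.1, -0.8]
opening: 0.001
```

Emit:
apply_moves:
  motion: "-1 0.001 0 0 0;-1 0.001 0 0 0;-1 -0.02 0 0 0;-1 -0.04 0 0 0;-1 -0.04 0 -0.03 0;-1 -0.04 0 -0.07 0;-1 -0.04 0 -0.09 0;-1 -0.04 0 -0.09 0;-1 -0.04 0 -0.09 0"

```text
clock: 6.07
eef_pos: [466.2, 146.4, 336.9]
tcp_rot: [3.138, -0.001, 1.764]
contact_force: [0.1, -0.2, -0.7]
opening: 0.007
```

Run:
```python
from rig import r,grab_frame,spotter; from h import *
s=r.sense(); print(s["clock"],s["eef_pos"],s["contact_force"])
f=grab_frame("side"); cv2.imwrite("pics/d3.png",cv2.resize(f["img"][120:210,240:360,::-1],None,fx=6,fy=6,interpolation=2))
print(proj(f,st(-110,22,79)),spotter.place_of("toggle_tip","side"), st(-110,22,79))
print(rel(s,st(54,14,90),1.766))
```

```text
6.0667 [466.19404332 146.36669898 336.92878213] [ 0.13814874 -0.15679312 -0.71896965]
[264.11438003 163.05734024] [{'point': [459.0, 201.9, 83.8], 'conf': 0.6}, {'point': [626.6, -235.1, 26.1], 'conf': 0.3}] [455.22189258 198.86872988  79.        ]
(array([0.0458, 0.1631, 0.0745]), np.float64(-0.00048131096164808564))
```

View pics/d3.png

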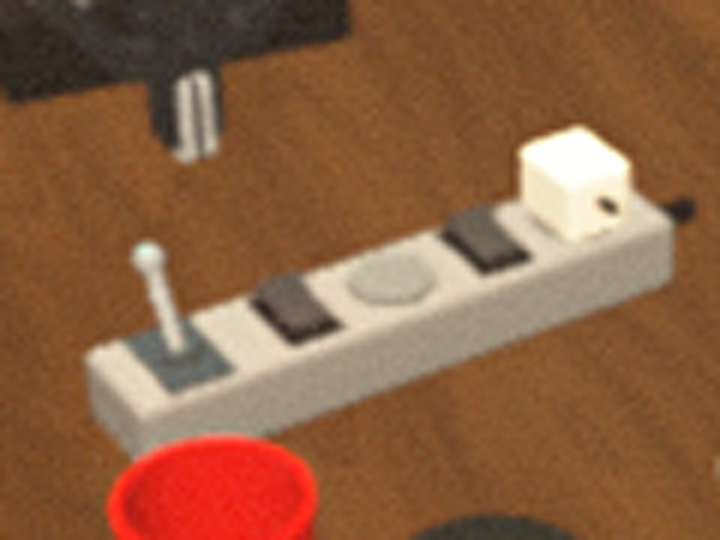

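Emit:
apply_moves:
  motion: "-1 0.049 0.163 0 0;-1 0.049 0.163 0 0;-1 0.049 0.163 0 0;-1 0.049 0.163 0 0;-1 0.049 0.163 0 0;-1 0.049 0.163 0 0;-1 0.049 0.163 0 0;-1 0.049 0.163 0.04 0;-1 0.049 0.163 0.08 0;-1 0.049 0.163 0.1 0;-1 0.049 0.163 0.1 0;-1 0.049 0.163 0.1 0"

```text
clock: 7.17
eef_pos: [614.9, 224.9, 234.8]
tcp_rot: [-3.138, 0.001, 1.764]
contact_force: [0.6, -0.3, 0.2]
opening: -0.003
```

Run:
```python
from rig import r,grab_frame,spotter; from h import *
s=r.sense(); print(s["clock"],s["eef_pos"],s["contact_force"])
f=grab_frame("side"); cv2.imwrite("pics/d4.png",cv2.resize(f["img"][110:200,260:380,::-1],None,fx=6,fy=6,interpolation=2))
print(rel(s,st(54,17,46),1.766))
```

```text
7.1667 [614.87535062 224.93008269 234.76453751] [ 0.60760505 -0.33574355  0.19894515]
(array([0.0004, 0.0024, 0.0158]), np.float64(-0.0004861159394488746))
```

View pics/d4.png

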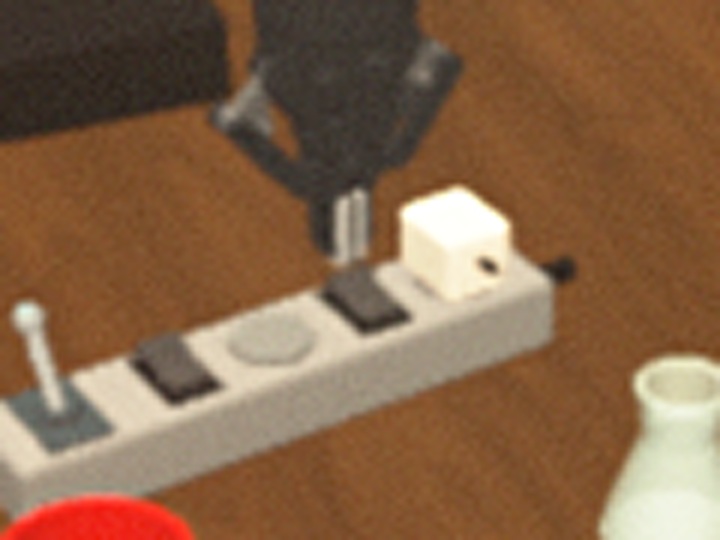

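Emit:
apply_moves:
  motion: "-1 0 0.002 0.005 0;-1 0 0.002 0.009 0;-1 0 0.002 0.012 0;-1 0 0.002 0.014 0;-1 0 0.002 0.014 0"

```text
clock: 7.63
eef_pos: [618.5, 226.3, 222.1]
tcp_rot: [3.14, -0.0, 1.765]
contact_force: [1.5, 2.1, 2.2]
opening: -0.002
```

Emit:
apply_moves:
  motion: "-1 0 0 0.001 0;-1 0 0 0.002 0;-1 0 0 0.002 0"

```text
clock: 7.88
eef_pos: [618.4, 226.1, 219.8]
tcp_rot: [3.141, -0.0, 1.765]
contact_force: [1.0, 2.5, 3.3]
opening: -0.003
```

Emit:
apply_moves:
  motion: "-1 0 0 0.001 0;-1 0 0 0.002 0;-1 0 0 0.002 0"

```text
clock: 8.13
eef_pos: [618.5, 226.1, 219.3]
tcp_rot: [3.141, -0.0, 1.765]
contact_force: [-3.8, 1.4, 16.7]
opening: 0.003
```

Emit:
apply_moves:
  motion: "-1 0 0 0.001 0;-1 0 0 0.001 0;-1 0 0 0.001 0"

```text
clock: 8.38
eef_pos: [618.5, 226.1, 219.2]
tcp_rot: [3.141, -0.0, 1.765]
contact_force: [-7.1, 0.1, 24.2]
opening: 0.0
```

Stop reached at tip z 46.2 mm. Retract and look.

Emit:
apply_moves:
  motion: "-1 0 0 -0.03 0;-1 0 0 -0.07 0;-1 0 0 -0.11 0;-1 0 0 -0.13 0;-1 -0.1 0 -0.13 0;-1 -0.1 0 -0.13 0;-1 -0.1 0 -0.13 0;-1 -0.1 0 -0.13 0"

```text
clock: 9.05
eef_pos: [637.7, 124.1, 346.3]
tcp_rot: [-3.14, 0.002, 1.762]
contact_force: [-0.5, 0.3, -0.2]
opening: -0.003
```

Run:
```python
from rig import r,grab_frame,spotter; from h import *
s=r.sense(); print(s["clock"],s["eef_pos"],s["contact_force"])
f=grab_frame("side"); cv2.imwrite("pics/d5.png",cv2.resize(f["img"][110:210,245:365,::-1],None,fx=6,fy=6,interpolation=2))
print([(q,spotter.place_of(q,"side")) for q in("rocker_far_end","rocker_near_end","power_key_top")])
print(rel(s,[626,-234,120],1.348))
```

```text
9.05 [637.66891842 124.10841013 346.33012949] [-0.53012252  0.33279071 -0.15192325]
[('rocker_far_end', [{'point': [616.5, 228.7, 44.1], 'conf': 0.48}]), ('rocker_near_end', [{'point': [518.0, 209.8, 48.0], 'conf': 0.55}]), ('power_key_top', [{'point': [625.4, -227.3, 25.7], 'conf': 0.56}, {'point': [276.6, -267.6, 35.8], 'conf': 0.45}, {'point': [456.6, 200.9, 84.1], 'conf': 0.21}])]
(array([-0.3493, -0.0793,  0.054 ]), np.float64(0.13168138262892198))
```

View pics/d5.png

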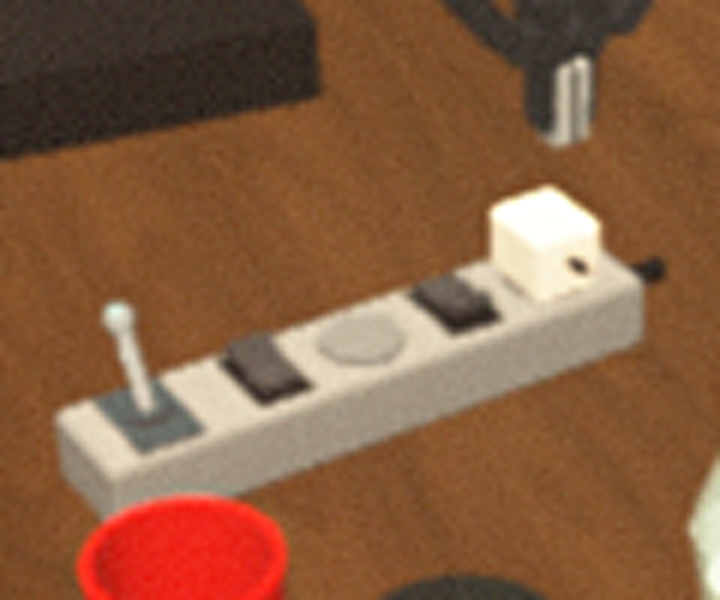

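Emit:
apply_moves:
  motion: "-1 -0.349 -0.079 0 0.132;-1 -0.349 -0.079 0 0.132;-1 -0.349 -0.079 0 0.132;-1 -0.349 -0.079 0 0.132;-1 -0.349 -0.079 0 0.132;-1 -0.349 -0.079 0 0.132;-1 -0.349 -0.079 0 0.132;-1 -0.349 -0.079 0 0.132;-1 -0.349 -0.079 0 0.132;-1 -0.349 -0.079 0 0.132;-1 -0.349 -0.079 0.05 0.132;-1 -0.349 -0.079 0.09 0.132;-1 -0.349 -0.079 0.12 0.132;-1 -0.349 -0.079 0.12 0.132;-1 -0.349 -0.079 0.12 0.132"

```text
clock: 10.5
eef_pos: [626.9, -228.1, 225.0]
tcp_rot: [-3.137, -0.001, 1.351]
contact_force: [0.5, 0.6, 0.8]
opening: 0.002
```

Run:
```python
from rig import r,grab_frame,spotter; from h import *
s=r.sense(); print(s["clock"],s["eef_pos"],s["tcp_rot"],s["contact_force"])
f=grab_frame("side"); cv2.imwrite("pics/d6.png",cv2.resize(f["img"][210:310,320:440,::-1],None,fx=6,fy=6,interpolation=2))
print(rel(s,[626,-234.5,30],1.348))
```

```text
10.5 [ 626.85665056 -228.13860713  225.03552561] [-3.13684099e+00 -7.92594346e-04  1.35138539e+00] [0.54930019 0.61771722 0.75032245]
(array([-0.0064,  0.0007,  0.022 ]), np.float64(0.0010776020750525594))
```

View pics/d6.png

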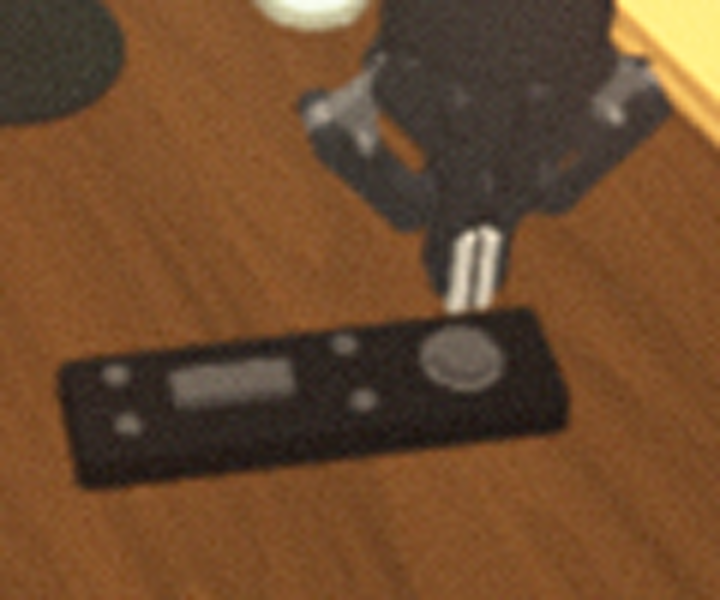

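Emit:
apply_moves:
  motion: "-1 -0.006 0 0.01 0;-1 -0.006 0 0.018 0;-1 -0.006 0 0.018 0;-1 -0.006 0 0.018 0"

```text
clock: 10.88
eef_pos: [625.9, -235.8, 209.2]
tcp_rot: [3.141, 0.0, 1.35]
contact_force: [0.1, 0.1, -0.1]
opening: 0.0
```

Run:
```python
from rig import r,grab_frame,spotter; from h import *
s=r.sense(); print(s["clock"],s["eef_pos"],s["tcp_rot"],s["contact_force"])
f=grab_frame("side"); cv2.imwrite("pics/d7.png",cv2.resize(f["img"][210:310,320:440,::-1],None,fx=6,fy=6,interpolation=2))
p=s["eef_pos"]-[0,0,173]
print((proj(f,p)-[320,210])*6,rel(s,[626,-234.5,26],1.348))
```

```text
10.8833 [ 625.94741667 -235.81793644  209.20276784] [3.14110865e+00 3.85663414e-05 1.34966206e+00] [ 0.07035513  0.13934616 -0.14333551]
[461.68115201 331.84223797] (array([ 0.0013, -0.0002,  0.0102]), np.float64(0.0005290515112533292))
```

View pics/d7.png

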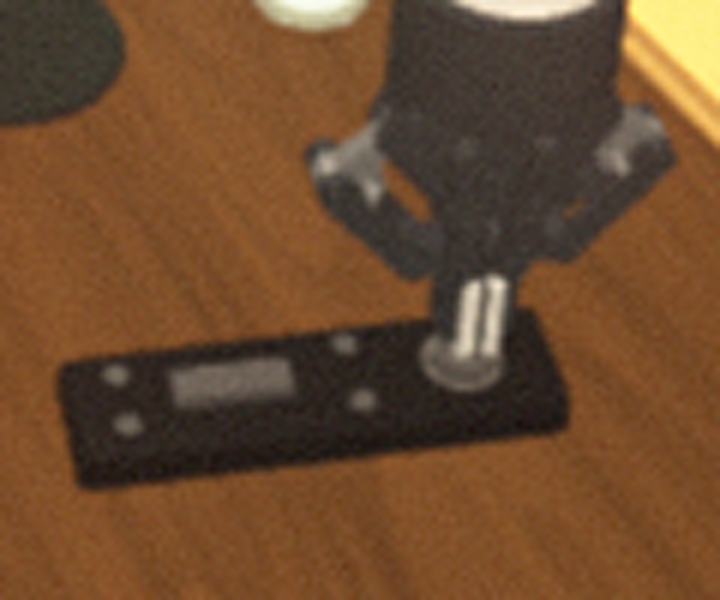

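Emit:
apply_moves:
  motion: "-1 0.001 0 0.004 0;-1 0.001 0 0.008 0;-1 0.001 0 0.011 0;-1 0.001 0 0.013 0;-1 0.001 0 0.013 0"

```text
clock: 11.35
eef_pos: [626.2, -234.7, 195.6]
tcp_rot: [3.142, -0.0, 1.35]
contact_force: [0.2, 0.2, 2.9]
opening: -0.001
```

Emit:
apply_moves:
  motion: "-1 0 0 0.0005 0;-1 0 0 0.001 0;-1 0 0 0.001 0"

```text
clock: 11.6
eef_pos: [626.2, -234.7, 195.3]
tcp_rot: [3.141, -0.0, 1.35]
contact_force: [-1.3, 0.8, 7.8]
opening: 0.001
```

Emit:
apply_moves:
  motion: "-1 0 0 0.0005 0;-1 0 0 0.0005 0"

```text
clock: 11.77
eef_pos: [626.3, -234.7, 195.2]
tcp_rot: [3.141, -0.0, 1.35]
contact_force: [-2.6, 2.0, 11.7]
opening: -0.002
```

Emit:
apply_moves:
  motion: "-1 0 0 -0.005 0;-1 0 0 -0.02 0;-1 0 0 -0.05 0;-1 0 0 -0.09 0;-1 0 0 -0.13 0;-1 0.04 0 -0.16 0;-1 0.08 0 -0.16 0;-1 0.11 0 -0.16 0;-1 0.11 0 -0.16 0;-1 0.11 0 -0.16 0;-1 0.11 0 -0.16 0"

```text
clock: 12.68
eef_pos: [650.0, -127.4, 354.5]
tcp_rot: [-3.141, 0.001, 1.351]
contact_force: [-0.1, 0.4, 0.0]
opening: 0.0
```

Run:
```python
from rig import r,grab_frame,spotter; from h import *
s=r.sense(); print(s["clock"],s["eef_pos"],s["contact_force"])
for i,n in enumerate(("side","top")):
    f=grab_frame(n); cv2.imwrite(f"pics/e{i}.png",f["img"][:,:,::-1])
    for q in("remote","power_key_top","toggle_tip","rocker_far_end","dice_cup","vase","coaster"): print(q,[(d["conf"],[round(v) for v in d["point"]]) for d in spotter.place_of(q,n)])
    if i==0: cv2.imwrite("pics/e2.png",cv2.resize(f["img"][140:310,250:430,::-1],None,fx=3.5,fy=3.5,interpolation=2))
```

```text
12.6833 [ 650.00615849 -127.44739749  354.4839926 ] [-0.09885245  0.44164917  0.02476922]
remote [(0.81, [329, -318, 0]), (0.73, [574, -219, 2]), (0.67, [749, -318, 1]), (0.43, [674, 223, 40])]
power_key_top [(0.59, [776, -302, 16]), (0.57, [274, -270, 37]), (0.5, [624, -234, 27])]
toggle_tip [(0.37, [457, 201, 82])]
rocker_far_end [(0.51, [616, 230, 43])]
dice_cup [(0.8, [427, 5, -1]), (0.55, [458, 201, 83])]
vase [(0.85, [679, 2, 0])]
coaster [(0.64, [548, 11, 5])]
remote [(0.89, [750, -324, -3]), (0.58, [330, -319, -2])]
power_key_top []
toggle_tip []
rocker_far_end [(0.57, [619, 232, 42])]
dice_cup [(0.3, [549, 10, 0])]
vase [(0.75, [681, 2, -1]), (0.33, [567, 198, 3])]
coaster [(0.59, [549, 12, 0])]
```

View pics/e2.png

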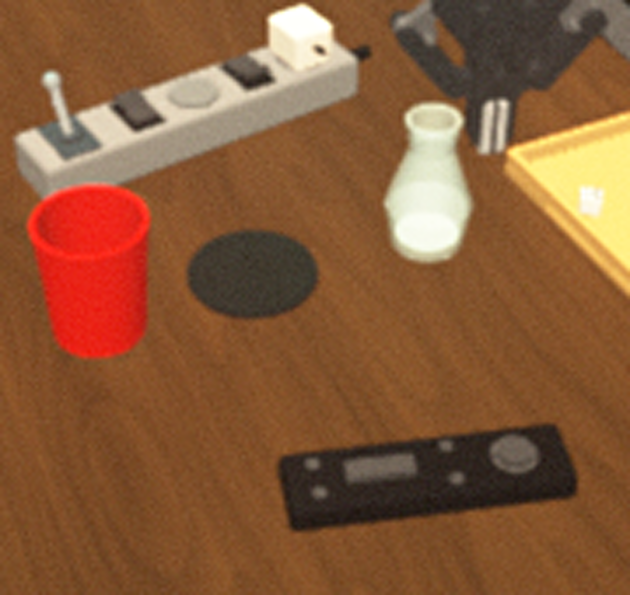

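Toggle over (ball at about (52,78) in the crop), far rocker flipped at (247,70), remote in place with its key up at (514,452), cup, vase and coaster unmoved.

```bash
python3 -c "
from rig import r
print(r.sign_off())"
```

```text
the job is handed in; nothing more can be done
None
```

The soundbar sequence is done in the order asked, and I handed the job in at about 12.8 s. I used closed fingertips throughout.

- **Toggle:** I pushed it to the strip's +y side until it hit its stop, at about 11 N. The ball then showed within 1 pixel of its expected "on" position.
- **Rocker:** I pressed the raised end of the far rocker, because the adapter is plugged into the far outlet. It reached its stop with the fingertip at 46.2 mm and about 24 N, and the image shows it flipped. The near rocker looks unchanged.
- **Remote:** I chose the middle of the three remotes, since its 85 mm spacing between the power and volume keys matches the description. I pressed the power key to its stop, with the fingertip at 22.2 mm and about 12 N, and released it. The last picture shows the key up again.

In the last side view the remote, cup, vase and coaster were all within about 4 mm of where they started. The arm was clear of everything, with force readings near zero.

In the last top view the arm was in the way: the network found neither the toggle nor the power key, and it missed the middle remote and gave a false cup reading. The final checks on those rest on the side camera alone. No check contradicted the result.

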